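# Reset a sagging isolator air regulator

### The job

One of the two air stations that float this optical table has sagged: its gauge needle stands well short of its two brass set hands. Pull that station's black knob up to unlock it, turn it clockwise until the needle stands between the set hands, and push the knob back fully down so that it locks there. Leave the other station's knob as it is, and do not knock the microscope objective that stands between them.

Things in the scene. Friction and masses are not known exactly. Their poses are not given: they have to be found in the camera images.
- a_reg: Air station A, the sagged one (needle well short of its set hands). White box with aluminium top, 110 (x) x 200 (y) x 65 mm high, fixed; origin at the centre of its underside, z up. Knob axis at y = -58 mm, gauge centre at y = +50 mm (both x = 0). Two tube elbows behind it reach x = 89 mm at y -28 to -88, 38 mm high. The stations stand side by side in either order.
- a_knob_top (a point): Centre of the flat top of station A's black ribbed knob, on its upright axis; z up, x along the white line on it. The knob is 50 mm across and 34 mm high; locked, its top is 106.5 mm above the table and its lower edge 7.5 mm over the panel.
- a_pull (a joint): Height of station A's knob in m: 0 fully down (locked), 0.0075 fully up. 3 N of friction; stays where it is left. Below 5 mm its teeth mesh with 16 slots (0.393 rad apart) and it cannot turn; above, it turns freely. Pushed down (5 to 15 N) it turns by itself up to 0.2 rad into the nearest slot, if not held.
- a_turn (a joint): Turn of station A's knob in rad, clockwise seen from above positive, 0 at the start (a slot; the next lie 0.393 apart), stops at -0.8 and 2.6; friction 0.03 N m. The needle turns 0.45 rad clockwise for each rad of the knob. Locked, it has some 0.07 rad of play.
- a_needle (a joint): Angle of the black needle of station A's gauge (white dial, 84 mm over its steel bezel, which rises 10.5 mm over the panel) in rad, clockwise seen from above positive, 0 at the start.
- a_hands (a joint): Angle of the middle between the two set hands of station A's gauge, measured as a_needle and from the same zero: equal values mean the needle is midway. The hands stand 0.18 rad either side of this middle and do not move.
- a_needle_tip (a point): Tip of station A's black needle, 32 mm from the gauge's centre; x points outward along the needle, z up.
- a_hands_mid (a point): Middle between station A's two set hands (flat brass pointers with 4 mm wide ends), 26.5 mm from the gauge's centre; x points outward, z up.
- b_reg: Air station B, the good one (needle already between its set hands), of the same make, size and frame as station A; it stands beside A, left or right of it.
- b_knob_top (a point): Centre of the flat top of station B's black ribbed knob, on its upright axis; z up, x along the white line on it. The knob is 50 mm across and 34 mm high; locked, its top is 106.5 mm above the table and its lower edge 7.5 mm over the panel.
- b_pull (a joint): Height of station B's knob in m: 0 fully down (locked), 0.0075 fully up; leave it down.
- b_turn (a joint): Turn of station B's knob in rad, clockwise positive, 0 at the start; it is locked and stays so.
- b_needle (a joint): Angle of the black needle of station B's gauge (white dial, 84 mm over its steel bezel, which rises 10.5 mm over the panel) in rad, clockwise seen from above positive, 0 at the start.
- b_hands (a joint): Angle of the middle between the two set hands of station B's gauge, measured as b_needle and from the same zero: equal values mean the needle is midway. The hands stand 0.18 rad either side of this middle and do not move.
- b_needle_tip (a point): Tip of station B's black needle, 32 mm from the gauge's centre; x points outward along the needle, z up.
- b_hands_mid (a point): Middle between station B's two set hands (flat brass pointers with 4 mm wide ends), 26.5 mm from the gauge's centre; x points outward, z up.
- objective: Steel microscope objective standing on the table between the stations, 27 mm across, 44 mm high. Origin at the centre of its underside.

How it is judged:
On the way, in this order (a step that is already met when the one before it is completed fails the run):
1. the sagged station's knob is pulled up clear of its lock (more than 5.2 mm) (value of joint a_pull above 0.0052 m), for 0.1 s.
2. it is turned until the needle stands between the set hands (within 0.18 rad of their middle) (angle between the x axis of a_needle_tip and the x axis of a_hands_mid, either way round below 0.18 rad), for 0.2 s.
At the end, for the whole second after the job is handed in: The sagged station's knob is fully down again (within 1.5 mm) with its needle between the two set hands (within 0.18 rad of their middle); the other station's knob is still down with its needle between its hands (value of joint each of a_pull, b_pull below 0.0015 m and angle between the x axis of a_needle_tip and the x axis of a_hands_mid, either way round below 0.18 rad and angle between the x axis of b_needle_tip and the x axis of b_hands_mid, either way round below 0.18 rad); the robot touches nothing.
It fails at once if the other station's knob is pulled up (3 mm) or turned (0.1 rad) (value of joint b_pull above 0.003 m or value of joint b_turn above 0.1 rad or value of joint b_turn below -0.1 rad).
It fails at once if the objective standing between the stations is moved more than 25 mm or knocked over (distance of objective from where it was at the start of the episode above 0.025 m or angle between objective's own z axis and vertical above 0.6 rad).
It also fails if it takes over 45 s, if anything falls off the work surface, if the arm or the gripper's body presses on something with over 40 N, if the wrist force passes 120 N, or if a joint passes its speed limit or range.

### The arm

A 6-joint arm with a two-finger parallel gripper is mounted at the origin on the work surface. World frame = base frame: x ahead of the robot, y to its left, z up, the work surface at z = 0. Lengths are in m, angles in rad, forces in N, time in s.
With the tool pointing down it reaches from about 0.275 to 0.725 m from the base axis. Payload 5.6 kg.
Tool frame: the origin (TCP) lies on the centre line of the jaws, within the pads' length; the fingertips stand ahead of it and the grasp point (between the pads) is the TCP (ctrl.nose_length is the z of the fingertips in the tool frame, in m); z points along the fingers, y is the line along which they close (so a half turn about z gives the same grasp; the last joint's range is limited). The gripper opens to 85 mm and grips with 20 to 120 N. Pads are 22 mm wide; open, the fingers measure 114 mm over their backs; the gripper's body (76 mm by 85 mm) begins 54 mm behind the grasp point. The pads swing forward as they close: fully open they stand 13 mm farther back than shut.
Start: joints at [-0.859, 0.255, 0.108, 0, -1.424, -0.285], TCP at [0.228, -0.501, 0.215] pointing down, gripper open.
Joint ranges: [-2.95, 2.95], [-1.21, 1.97], [-1.09, 1.5], [-2.87, 1.71], [-2.94, -0.07], [-3.05, 3.05]. Speed limits (rad/s): [2.57, 2.57, 3.14, 3.14, 3.14, 3.14].

### API

Orientations are given as a 3x3 rotation matrix whose columns are the frame's x, y, z axes.
In Python, from rig import ctrl, optics, job_done gives the robot as it stands. The module is installed in compiled form; this text tells all that it offers.
- The arm moves only by the tool jog_arm, never from a script. Its argument "moves" is a list that holds one entry, the list of rows, each a list of 6 numbers: the shift along the world's x, y, z in m, then the turn, a rotation vector about the world's x, y, z in rad. A call has 1 to 20 rows; each row is the pose to reach, as a shift and turn from the pose commanded when the call began; what a row does not reach only later rows make up. A row lasts 1/8 s, in which the tool goes at most 62.5 mm and 10.7 degrees, less where a joint would pass 70% of its speed; a pose out of reach is approached as far as the arm can. A call with a gripper value outside its range is refused whole. "fingers" is the finger opening in m, from 0 to 0.0854, set as the call begins (left out, the last holds). The fingers move at their own pace and stop on an object; the grip force is fixed at half the most. Time passes only in rows, so rows that repeat a pose let the fingers close. It gives the time, the measured TCP pose, the force, the opening and the grip force at its end, in the units of the state.
- ctrl.sense(): the state, without advancing time (a new reading comes with each control period).
- optics.grab_frame(name): name is "scene" or "side" or "wrist"; returns the picture (384x512x3 uint8, blue, green, red); there is no depth.
- optics.camera_params(name): a dict with "fx", "fy", "cx", "cy" (pixels), "D" ([k1, k2, p1, p2, k3] as OpenCV has them; the pictures are not rectified), "extrinsics" (4x4, takes a point from camera to world coordinates); the wrist camera has in their place "hand_eye" (4x4, takes a point from camera to tool coordinates, whose origin is the TCP and whose axes are the flange's). Camera axes: x right, y down, z forward; pixel columns grow to the right and rows downward; lengths in m; the calibration is good to about 2 mm. A picture is of the moment at which its call begins: read the wrist's pose just before it. camera_params takes no time and is no camera call.
- job_done(): hands the job in; it is judged then, once.
The state is a dict: "time": time; "qpos": joint angles; "qd": joint speeds; "joint_efforts": joint torques, N m; "tcp_pos": TCP position; "orientation": TCP orientation; "ft_force": force on the tool from outside, world axes, zero at the start; "wrist_torque": the same for the moment, N m; "grip_width": finger opening in m; "finger_force": force on a finger pad.
Only numpy, scipy, OpenCV 4.12 (cv2) and the standard library are available. Lean on these libraries where they do the work, as an engineer would, in place of code of your own. Each camera call takes 0.05 s, during which the arm holds its last target. There are 200 camera calls.

## Working session

There is one attempt and no reset: what is moved stays moved. The work goes in short steps, Python scripts to look and compute and a tool call to move; the robot and the scene stay as the last step left them, time stands still between calls to the robot, and variables do not carry over. Pictures are saved under pics/ and viewed, at most 13 in all, crops included, and the job is handed in when it is done.

Besides the shell and the picture viewer there is one more tool, called after "Request:" in YAML: its name, and indented under it one key for each argument. jog_arm: Moves the arm, as the interface text tells. Its arguments: {"type":"object","properties":{"moves":{"type":"array"},"fingers":{"type":"number"}},"required":["moves"]}

```bash
mkdir -p pics; python3 - <<'E'
from rig import ctrl,optics
import cv2,numpy as np
a=optics.grab_frame("scene");b=optics.grab_frame("side")
cv2.imwrite("pics/scene.png",a);cv2.imwrite("pics/side.png",b)
print({k:(np.round(v,4).tolist() if not isinstance(v,float) else v) for k,v in ctrl.sense().items()},ctrl.nose_length)
for n in("scene","side","wrist"):print({k:np.round(v,4).tolist() for k,v in optics.camera_params(n).items()})
E
```

```text
{'time': 0.1, 'qpos': [-0.8594, 0.2557, 0.1071, -0.0004, -1.4239, -0.2846], 'qd': [0.0009, -0.0022, 0.0042, 0.0012, -0.0009, -0.0021], 'joint_efforts': [-0.0012, -38.7606, 23.8475, 5.3778, -0.0038, -0.0], 'tcp_pos': [0.2275, -0.5002, 0.2144], 'orientation': [[-0.9103, -0.414, -0.0008], [-0.414, 0.9103, 0.0015], [0.0001, 0.0018, -1.0]], 'ft_force': [-0.6891, -0.3144, 0.6312], 'wrist_torque': [0.008, 0.0446, -0.0142], 'finger_force': 0.0, 'grip_width': 0.08544815599677781} 0.019
{'fx': 370.9165, 'fy': 370.9165, 'cx': 256.8454, 'cy': 195.9294, 'D': [-0.0146, 0.0, 0.0, 0.0, 0.0], 'extrinsics': [[0.3427, 0.5883, -0.7324, 1.179], [0.9393, -0.2013, 0.2779, -0.235], [0.0161, -0.7832, -0.6216, 0.6293], [0.0, 0.0, 0.0, 1.0]]}
{'fx': 452.0414, 'fy': 452.0414, 'cx': 256.5063, 'cy': 184.5121, 'D': [-0.1189, 0.0, 0.0, 0.0, 0.0], 'extrinsics': [[-0.8069, -0.3345, 0.4868, 0.1035], [-0.5906, 0.4708, -0.6554, 0.6067], [-0.01, -0.8164, -0.5774, 0.6366], [0.0, 0.0, 0.0, 1.0]]}
{'fx': 290.1959, 'fy': 290.1959, 'cx': 251.0953, 'cy': 195.0529, 'D': [0.0195, 0.0, 0.0, 0.0, 0.0], 'hand_eye': [[0.0004, -0.9486, -0.3164, 0.0816], [1.0, 0.0004, 0.0002, 0.0007], [-0.0001, -0.3164, 0.9486, -0.1573], [0.0, 0.0, 0.0, 1.0]]}
```

View pics/scene.png

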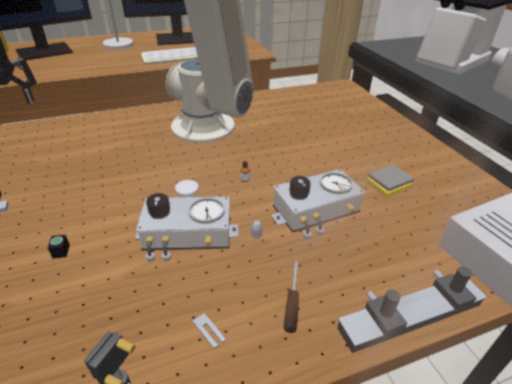

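The scene shows two stations: knobs at about (157,201) and (300,184), gauges at (207,210) and (336,183), and the objective near (257,228).

```bash
cat > h.py <<'E'
import numpy as np,cv2
from rig import ctrl,optics
def cam(n,s=None):
    p=optics.camera_params(n);K=np.array([[p["fx"],0,p["cx"]],[0,p["fy"],p["cy"]],[0,0,1]])
    if n=="wrist":
        T=np.eye(4);T[:3,:3]=s["orientation"];T[:3,3]=s["tcp_pos"];T=T@np.array(p["hand_eye"])
    else:T=np.array(p["extrinsics"])
    return K,np.array(p["D"],float),T
def back(n,uv,z,s=None):
    K,D,T=cam(n,s);q=cv2.undistortPoints(np.array([[uv]],float),K,D)[0,0]
    d=T[:3,:3]@[q[0],q[1],1];return T[:3,3]+d*(z-T[2,3])/d[2]
def proj(n,P,s=None):
    K,D,T=cam(n,s);i=np.linalg.inv(T)
    return cv2.projectPoints(np.array(P,float).reshape(-1,1,3),cv2.Rodrigues(i[:3,:3])[0],i[:3,3],K,D)[0][:,0]
E
python3 - <<'E'
from h import *
a=cv2.imread("pics/scene.png")
for n,uv,z in(("kL",(157,198),.1065),("gL",(207,210),.0735),("kR",(299,183),.1065),("gR",(336,183),.0735),("obj",(257,236),0)):print(n,back("scene",uv,z).round(3))
print(proj("scene",[.228,-.501,.215]))
b=cv2.imread("pics/side.png")
c=cv2.resize(a[155:255,130:370],None,fx=3.3,fy=3.3,interpolation=cv2.INTER_CUBIC)
cv2.imwrite("pics/crop.png",c)
E
```

```text
kL [ 0.498 -0.215  0.107]
gL [ 0.536 -0.113  0.074]
kR [0.549 0.111 0.107]
gR [0.54  0.222 0.074]
obj [ 0.583 -0.006  0.   ]
[[ 13.09367781 119.97739409]]
```

View pics/crop.png

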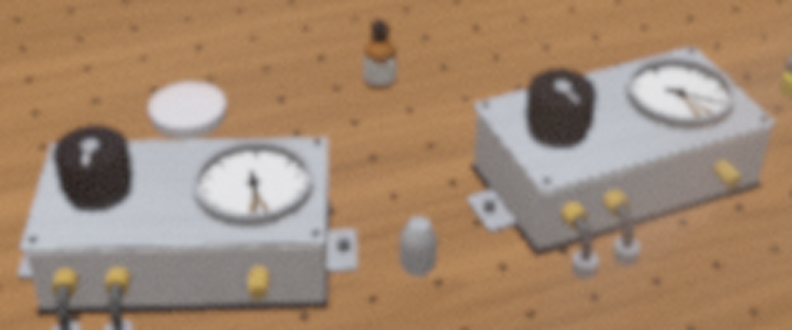

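View pics/side.png

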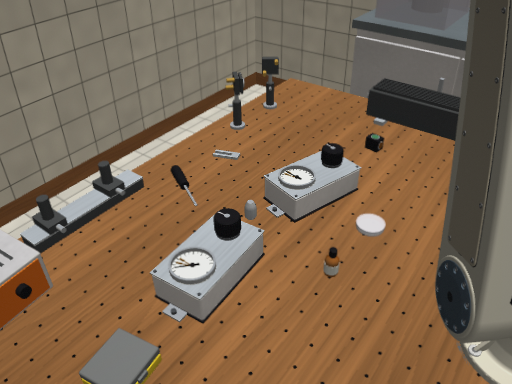

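The crop shows both gauges, but not clearly enough to tell which station has sagged. I'll move the wrist camera above both.

Request:
jog_arm:
  moves:
    - [[0.03,0.05,0.03,0,0,-0.04],[0.06,0.1,0.06,0,0,-0.1],[0.09,0.15,0.09,0,0,-0.15],[0.12,0.2,0.11,0,0,-0.2],[0.14,0.25,0.13,0,0,-0.25],[0.17,0.3,0.13,0,0,-0.3],[0.19,0.35,0.13,0,0,-0.35],[0.22,0.4,0.13,0,0,-0.4],[0.25,0.45,0.13,0,0,-0.427],[0.27,0.5,0.13,0,0,-0.427],[0.28,0.53,0.13,0,0,-0.427],[0.28,0.53,0.13,0,0,-0.427],[0.28,0.53,0.13,0,0,-0.427]]
  fingers: 0.0854

```text
time: 1.72
tcp_pos: [0.5075, 0.029, 0.345]
orientation: [[-1.0, 0.0, -0.001], [0.0, 1.0, -0.0], [0.001, -0.0, -1.0]]
ft_force: [0.9, 0.9, 0.6]
grip_width: 0.0852
finger_force: 0.0
```

```bash
python3 - <<'E'
from h import *
import json
s=ctrl.sense();a=optics.grab_frame("wrist")
cv2.imwrite("pics/w1.png",a)
json.dump({k:np.array(s[k]).tolist() for k in("tcp_pos","orientation","qpos")},open("w1.json","w"))
print(s["tcp_pos"],s["qpos"],s["qd"])
cv2.imwrite("pics/w1b.png",cv2.resize(a,(800,600),interpolation=cv2.INTER_CUBIC))
E
```

```text
[0.50749184 0.02904736 0.34501486] [ 3.65895629e-01  1.70872831e-01  3.25878890e-01  1.30702547e-04
 -1.72644277e+00 -1.93675701e+00] [-0.01398291 -0.01064186  0.00013843  0.0011957  -0.00138776 -0.00118584]
```

View pics/w1b.png

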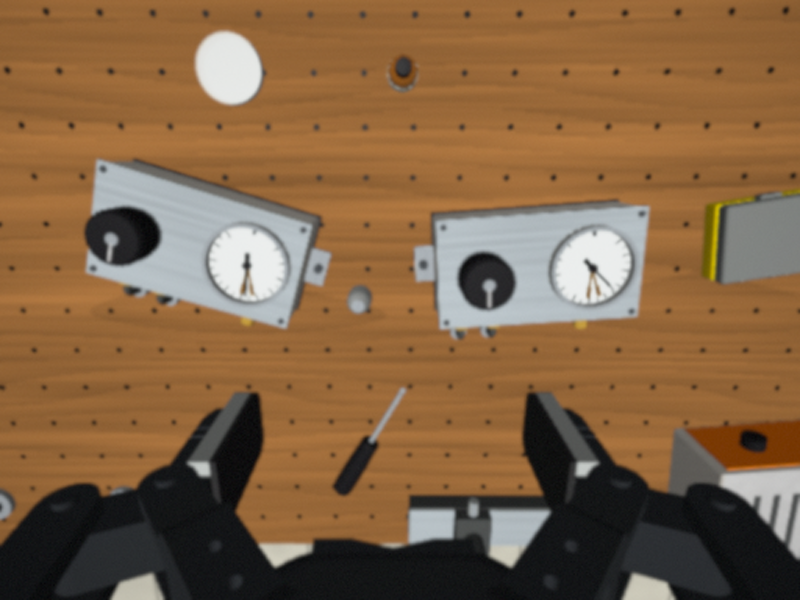

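The right-hand station is A: its needle points down-right while its hands point down. The left station's needle lies between its hands. The objective is at (360,298). Next I'll take a close look from above A.

```bash
python3 - <<'E'
from h import *
import json
s=json.load(open("w1.json"))
k=.64
for n,uv,z in(("k",(487,275),.1065),("line_end",(489,305),.1065),("g",(593,266),.0735),("c1",(436,212),.065),("c2",(648,206),.065),("c3",(636,317),.065),("c4",(440,330),.065),("obj",(360,292),.044)):print(n,back("wrist",(uv[0]*k,uv[1]*k),z,s).round(4))
E
```

```text
k [0.5292 0.1148 0.1065]
line_end [0.5576 0.1185 0.1065]
g [0.5289 0.2233 0.0735]
c1 [0.4782 0.0711 0.065 ]
c2 [0.4731 0.2703 0.065 ]
c3 [0.5843 0.2781 0.065 ]
c4 [0.5987 0.079  0.065 ]
obj [ 0.564  -0.0045  0.044 ]
```

Request:
jog_arm:
  moves:
    - [[0.03,0.04,0,0,0,0],[0.06,0.08,-0.03,0,0,0],[0.08,0.12,-0.06,0,0,0],[0.09,0.13,-0.1,0,0,0],[0.09,0.13,-0.13,0,0,0],[0.09,0.13,-0.13,0,0,0],[0.09,0.13,-0.13,0,0,0]]

```text
time: 2.65
tcp_pos: [0.5985, 0.1585, 0.2173]
orientation: [[-1.0, 0.001, 0.003], [0.001, 1.0, 0.0], [-0.003, 0.0, -1.0]]
ft_force: [0.3, 0.4, 0.5]
grip_width: 0.0857
finger_force: 0.0
```

```bash
python3 - <<'E'
from h import *
import json
s=ctrl.sense();a=optics.grab_frame("wrist")
cv2.imwrite("pics/w2.png",a)
json.dump({k:np.array(s[k]).tolist() for k in("tcp_pos","orientation","qpos")},open("w2.json","w"))
print(s["tcp_pos"],s["qpos"],s["qd"])
cv2.imwrite("pics/w2b.png",cv2.resize(a,(800,600),interpolation=cv2.INTER_CUBIC))
E
```

```text
[0.59850093 0.15854666 0.21732266] [ 5.11644074e-01  3.92272929e-01  3.07372856e-01  1.03436161e-03
 -1.48310561e+00 -2.08369246e+00] [ 0.00291772 -0.0099346   0.01884068 -0.00331473  0.00543418 -0.00048145]
```

View pics/w2b.png

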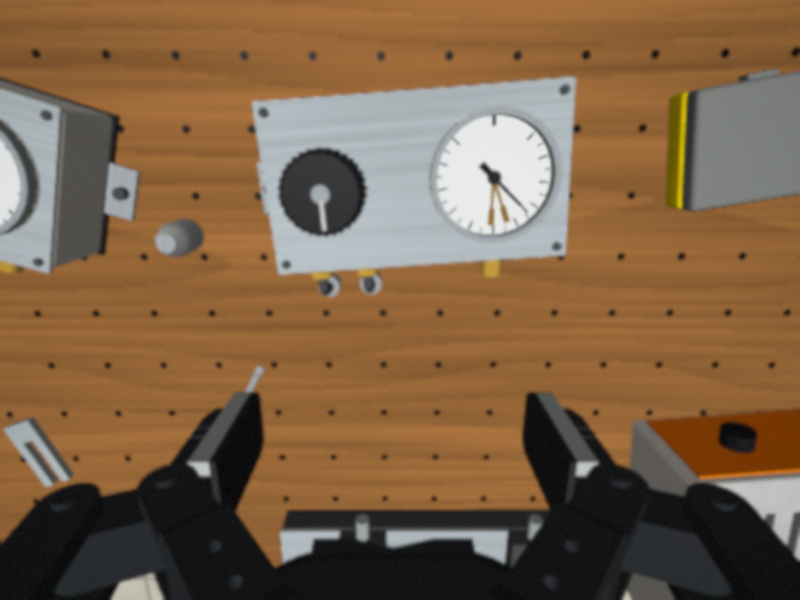

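Close view: knob top centre (320,192), gauge centre (493,177), needle tip (528,216), set-hand ends (490,224) and (507,221), objective at about (180,238).

```bash
python3 - <<'E'
from h import *
import json
s=json.load(open("w2.json"));k=.64
B=lambda u,v,z:back("wrist",(u*k,v*k),z,s)
print("knob",B(320,192,.1065),"obj",B(178,238,.044)); g=B(493,177,.073);print("g",g)
an=lambda u,v:(lambda d:(np.arctan2(d[1],d[0]),np.hypot(d[0],d[1])))(B(u,v,.073)-g)
n=an(528,216);h1=an(490,224);h2=an(507,221);print(n,h1,h2)
d=n[0]-(h1[0]+h2[0])/2;print("needle cw",d,"knob",d/.45,"slots",d/.45/.393)
E
```

```text
knob [0.53794643 0.11769083 0.1065    ] obj [0.57584873 0.00301085 0.044     ]
g [0.53148074 0.22360496 0.073     ]
(np.float64(0.785623848450599), np.float64(0.034939754152478984)) (np.float64(0.005721491078053302), np.float64(0.029859080107922497)) (np.float64(0.3821786221015038), np.float64(0.0300903651208417))
needle cw 0.5916737918608204 knob 1.3148306485796009 slots 3.345625059998984
```

Request:
jog_arm:
  moves:
    - [[-0.03,-0.02,-0.01,0,0,0.15],[-0.061,-0.042,-0.02,0,0,0.3],[-0.061,-0.042,-0.03,0,0,0.45],[-0.061,-0.042,-0.035,0,0,0.6],[-0.061,-0.042,-0.035,0,0,0.6],[-0.061,-0.042,-0.035,0,0,0.6]]

```text
time: 3.45
tcp_pos: [0.5373, 0.1174, 0.1815]
orientation: [[-0.827, -0.562, 0.002], [-0.562, 0.827, 0.001], [-0.002, -0.001, -1.0]]
ft_force: [-0.6, 0.8, 0.0]
grip_width: 0.0853
finger_force: 0.0
```

```bash
python3 - <<'E'
from h import *
import json
s=ctrl.sense();a=optics.grab_frame("wrist")
json.dump({k:np.array(s[k]).tolist() for k in("tcp_pos","orientation","qpos")},open("w3.json","w"))
print(s["tcp_pos"],s["qpos"],s["ft_force"])
print(proj("wrist",[.538,.1177,.1065],s)/.64, proj("wrist",s["tcp_pos"],s)/.64)
cv2.imwrite("pics/w3b.png",cv2.resize(a,(800,600),interpolation=cv2.INTER_CUBIC))
E
```

```text
[0.53732853 0.11744279 0.18145924] [ 4.99952257e-01  2.65636562e-01  3.65249468e-02  3.20773434e-04
 -1.33949323e+00 -1.47398031e+00] [-0.63886896  0.81903692  0.03898166]
[[390.58455419 312.79985469]] [[390.19817327 376.22261742]]
```

View pics/w3b.png

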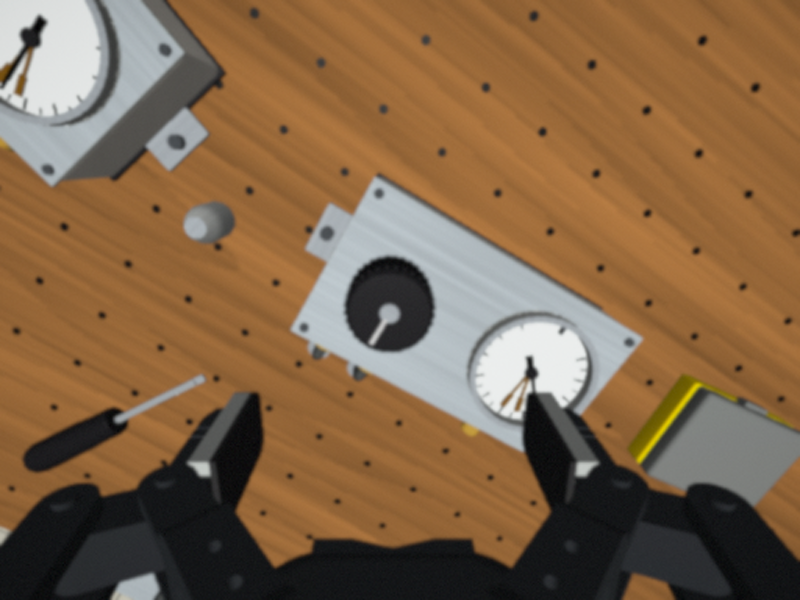

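The knob top centre is at (390,312), right where it was projected, so the tool is centred. I'll descend and close.

Request:
jog_arm:
  moves:
    - [[0,0,-0.03,0,0,0],[0,0,-0.06,0,0,0],[0,0,-0.08,0,0,0],[0,0,-0.087,0,0,0],[0,0,-0.087,0,0,0],[0,0,-0.087,0,0,0]]

```text
time: 4.25
tcp_pos: [0.5375, 0.1176, 0.0943]
orientation: [[-0.826, -0.564, 0.002], [-0.564, 0.826, 0.001], [-0.002, -0.001, -1.0]]
ft_force: [0.0, -0.7, -0.4]
grip_width: 0.0851
finger_force: 0.0
```

Request:
jog_arm:
  moves:
    - [[0,0,0,0,0,0],[0,0,0,0,0,0],[0,0,0,0,0,0],[0,0,0,0,0,0],[0,0,0,0,0,0],[0,0,0,0,0,0]]
  fingers: 0.04

```text
time: 5.0
tcp_pos: [0.5367, 0.1173, 0.0932]
orientation: [[-0.825, -0.564, -0.0], [-0.564, 0.825, -0.0], [0.0, -0.0, -1.0]]
ft_force: [0.2, -0.1, -0.2]
grip_width: 0.0398
finger_force: 0.0
```

```bash
python3 - <<'E'
from h import *
print(ctrl.sense()["finger_force"])
a=optics.grab_frame("wrist")
b=optics.grab_frame("side")
c=np.hstack([cv2.resize(a,(400,300)),cv2.resize(b[180:300,130:290],(400,300),interpolation=cv2.INTER_CUBIC)])
cv2.imwrite("pics/w4.png",c)
E
```

```text
0.0
```

View pics/w4.png

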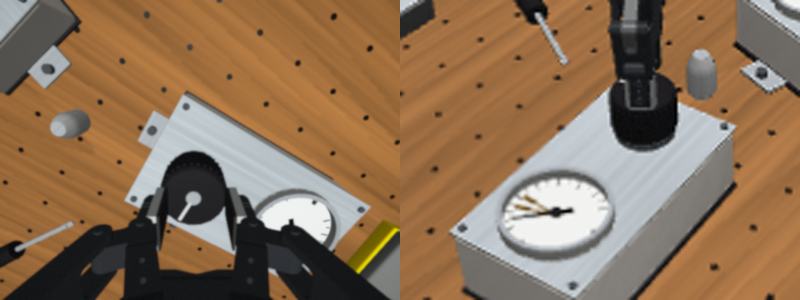

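Wrist view: the knob sits between the pads (pads at about x=162 and 232, knob top at (193,200)). No grip force registered, so I'll close further.

Request:
jog_arm:
  moves:
    - [[0,0,0,0,0,0],[0,0,0,0,0,0],[0,0,0,0,0,0],[0,0,0,0,0,0]]
  fingers: 0.03

```text
time: 5.6
tcp_pos: [0.5367, 0.1173, 0.0932]
orientation: [[-0.825, -0.564, -0.0], [-0.564, 0.825, -0.0], [0.0, -0.0, -1.0]]
ft_force: [-0.4, -1.1, -0.6]
grip_width: 0.0302
finger_force: 0.0
```

```bash
python3 - <<'E'
from h import *
s=ctrl.sense();print(s["finger_force"],s["grip_width"])
a=optics.grab_frame("wrist")
cv2.imwrite("pics/w5.png",cv2.resize(a[180:384,100:400],(800,544),interpolation=cv2.INTER_CUBIC))
E
```

```text
0.0 0.03016860312456874
```

View pics/w5.png

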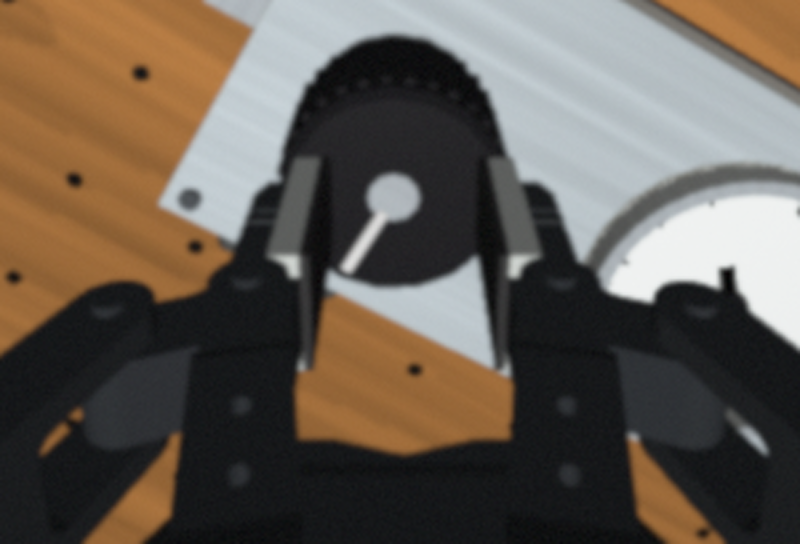

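The pads appear to sit above the knob top (they overlap it at rows 160–255), although the TCP reads z=0.093. I'll check the finger height with the other cameras.

```bash
python3 - <<'E'
from h import *
s=ctrl.sense();t=s["tcp_pos"];print(t,s["qpos"])
for n in("side","scene"):
    print(n,"tcp,z.074,.0932,.1065,.12",proj(n,[[t[0],t[1],z] for z in(.074,.0932,.1065,.12)]).round(1).tolist(),
     "knob",proj(n,[[.538,.1177,.1065],[.538,.1177,.0725]]).round(1).tolist(),"gauge",proj(n,[[.5315,.2236,.073]]).round(1))
a=optics.grab_frame("side");b=optics.grab_frame("scene")
c=np.hstack([cv2.resize(a[170:270,160:260],(400,400),interpolation=cv2.INTER_CUBIC),cv2.resize(b[130:230,250:350],(400,400),interpolation=cv2.INTER_CUBIC)])
cv2.imwrite("pics/w6.png",c)
E
```

```text
[0.53671283 0.1173568  0.09318223] [ 5.00142997e-01  3.21750157e-01 -1.18471209e-01 -3.05952801e-06
 -1.13056036e+00 -1.47113322e+00]
side tcp,z.074,.0932,.1065,.12 [[227.6, 228.8], [227.1, 221.0], [226.7, 215.5], [226.4, 209.8]] knob [[226.1, 215.4], [227.0, 229.2]] gauge [[191.6 262.7]]
scene tcp,z.074,.0932,.1065,.12 [[298.2, 190.3], [298.9, 184.0], [299.4, 179.6], [299.9, 175.0]] knob [[299.7, 179.9], [298.5, 191.0]] gauge [[335.  181.2]]
```

View pics/w6.png

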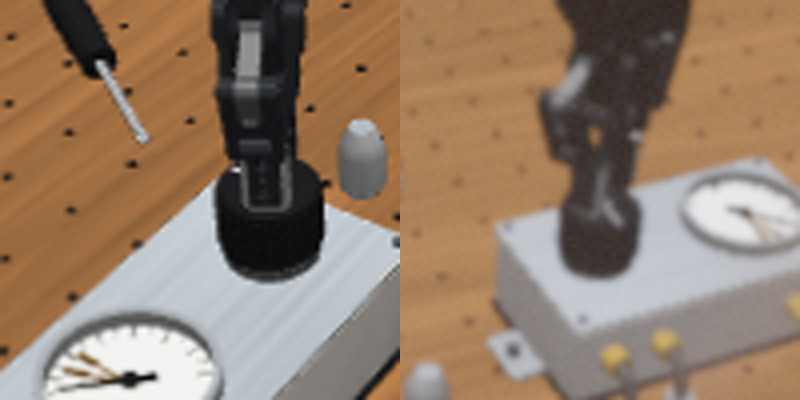

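The side and scene views agree that the fingertips are at z≈0.107, just over the knob top, so they sit higher than the stated nose length implies. I'll open a little and lower in small steps, watching the force.

Request:
jog_arm:
  moves:
    - [[0,0,0.004,0,0,0],[0,0,0.004,0,0,0],[0,0,0.004,0,0,0],[0,0,0.004,0,0,0],[0,0,0,0,0,0],[0,0,-0.003,0,0,0],[0,0,-0.005,0,0,0],[0,0,-0.005,0,0,0]]
  fingers: 0.068

```text
time: 6.75
tcp_pos: [0.5366, 0.1173, 0.0879]
orientation: [[-0.825, -0.564, -0.0], [-0.564, 0.825, -0.0], [0.001, 0.0, -1.0]]
ft_force: [0.3, -0.9, 0.1]
grip_width: 0.068
finger_force: 0.0
```

Request:
jog_arm:
  moves:
    - [[0,0,-0.003,0,0,0],[0,0,-0.005,0,0,0],[0,0,-0.005,0,0,0]]

```text
time: 7.12
tcp_pos: [0.5365, 0.1173, 0.0829]
orientation: [[-0.825, -0.564, -0.0], [-0.564, 0.825, -0.0], [0.0, 0.0, -1.0]]
ft_force: [-0.1, 0.8, 0.2]
grip_width: 0.0677
finger_force: 0.0
```

Request:
jog_arm:
  moves:
    - [[0,0,-0.003,0,0,0],[0,0,-0.006,0,0,0],[0,0,-0.006,0,0,0]]

```text
time: 7.5
tcp_pos: [0.5364, 0.1173, 0.0768]
orientation: [[-0.825, -0.564, -0.001], [-0.564, 0.825, -0.0], [0.001, 0.0, -1.0]]
ft_force: [0.1, -0.2, -0.2]
grip_width: 0.0678
finger_force: 0.0
```

Request:
jog_arm:
  moves:
    - [[0,0,-0.003,0,0,0],[0,0,-0.006,0,0,0],[0,0,-0.006,0,0,0]]

```text
time: 7.88
tcp_pos: [0.5365, 0.1173, 0.0708]
orientation: [[-0.825, -0.564, -0.001], [-0.564, 0.825, -0.0], [0.001, 0.0, -1.0]]
ft_force: [-0.5, -0.2, 0.2]
grip_width: 0.0675
finger_force: 0.0
```

```bash
python3 - <<'E'
from h import *
s=ctrl.sense();print(s["tcp_pos"],s["ft_force"],s["joint_efforts"])
a=optics.grab_frame("side");b=optics.grab_frame("wrist")
c=np.hstack([cv2.resize(a[170:270,160:260],(400,400),interpolation=cv2.INTER_CUBIC),cv2.resize(b[130:384,120:374],(400,400),interpolation=cv2.INTER_CUBIC)])
cv2.imwrite("pics/w7.png",c)
E
```

```text
[0.53645112 0.11726348 0.07081437] [-0.54325565 -0.17848086  0.24615991] [ 4.21733974e-03 -4.07753921e+01  2.11315262e+01  4.75849852e+00
  3.98612686e-02  1.38710590e-06]
```

View pics/w7.png

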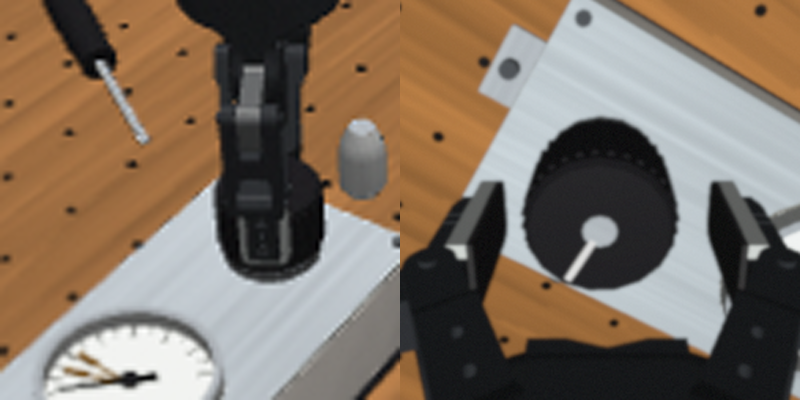

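The finger now stands beside the knob (its tip is near the knob's lower part in the side view). The camera calibration fits, but the fingers end about 18 mm behind the stated TCP. I'll lower 8 mm more and grip.

Request:
jog_arm:
  moves:
    - [[0,0,-0.004,0,0,0],[0.001,0,-0.008,0,0,0],[0.001,0,-0.008,0,0,0]]

```text
time: 8.35
tcp_pos: [0.5374, 0.1172, 0.0626]
orientation: [[-0.826, -0.564, -0.001], [-0.564, 0.826, -0.0], [0.001, 0.0, -1.0]]
ft_force: [0.6, 0.3, 0.0]
grip_width: 0.0679
finger_force: 0.0
```

Request:
jog_arm:
  moves:
    - [[0,0,0,0,0,0],[0,0,0,0,0,0],[0,0,0,0,0,0],[0,0,0,0,0,0]]
  fingers: 0.04

```text
time: 8.85
tcp_pos: [0.5387, 0.1162, 0.0642]
orientation: [[-0.825, -0.565, 0.002], [-0.565, 0.825, -0.002], [-0.001, -0.002, -1.0]]
ft_force: [1.0, -4.5, 2.6]
grip_width: 0.0484
finger_force: 62.1
```

Gripped with 62 N. Now pull up.

Request:
jog_arm:
  moves:
    - [[0,0,0.004,0,0,0],[0,0,0.008,0,0,0],[0,0,0.008,0,0,0],[0,0,0.008,0,0,0]]

```text
time: 9.35
tcp_pos: [0.5386, 0.1163, 0.0717]
orientation: [[-0.825, -0.565, 0.002], [-0.565, 0.825, -0.002], [-0.0, -0.002, -1.0]]
ft_force: [2.2, -5.0, 0.1]
grip_width: 0.0485
finger_force: 62.6
```

Request:
jog_arm:
  moves:
    - [[0,0,0,0,0,-0.15],[0,0,0,0,0,-0.3],[0,0,0,0,0,-0.45],[0,0,0,0,0,-0.6],[0,0,0,0,0,-0.75],[0,0,0,0,0,-0.9],[0,0,0,0,0,-1.05],[0,0,0,0,0,-1.18],[0,0,0,0,0,-1.18],[0,0,0,0,0,-1.18],[0,0,0,0,0,-1.18]]

```text
time: 10.72
tcp_pos: [0.5387, 0.1174, 0.0717]
orientation: [[-0.837, 0.547, 0.002], [0.547, 0.837, 0.0], [-0.002, 0.001, -1.0]]
ft_force: [4.3, -1.8, -0.4]
grip_width: 0.0486
finger_force: 62.7
```

```bash
python3 - <<'E'
from h import *
s=ctrl.sense();print(s["tcp_pos"],s["ft_force"],s["wrist_torque"])
a=optics.grab_frame("side");b=optics.grab_frame("scene")
c=np.hstack([cv2.resize(a[185:285,150:250],(400,400),interpolation=cv2.INTER_CUBIC),cv2.resize(b[150:210,290:370],(400,400),interpolation=cv2.INTER_CUBIC)])
cv2.imwrite("pics/w8.png",c)
E
```

```text
[0.53870496 0.11742666 0.07172044] [ 4.34909993 -1.75550145 -0.44030061] [-0.55314019 -1.89170315  0.03577294]
```

View pics/w8.png

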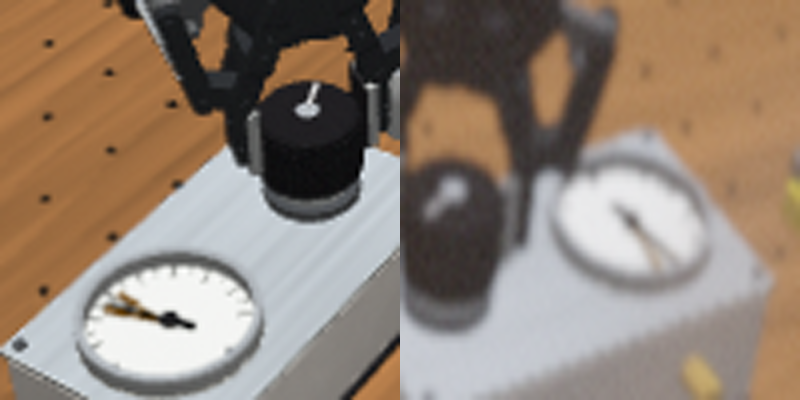

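The knob is up (its collar shows) and the needle stands between the hands, at about (130,308) in the side crop. Now push down.

Request:
jog_arm:
  moves:
    - [[0,0,-0.003,0,0,0],[0,0,-0.006,0,0,0],[0,0,-0.008,0,0,0],[0,0,-0.008,0,0,0],[0,0,-0.008,0,0,0]]

```text
time: 11.45
tcp_pos: [0.5387, 0.1174, 0.0641]
orientation: [[-0.837, 0.547, 0.002], [0.547, 0.837, 0.0], [-0.002, 0.001, -1.0]]
ft_force: [5.0, -2.1, 4.9]
grip_width: 0.0486
finger_force: 63.4
```

Request:
jog_arm:
  moves:
    - [[0,0,0,0,0,0],[0,0,0,0,0,0],[0,0,0,0,0,0],[0,0,0.02,0,0,0],[0,0,0.045,0,0,0],[0,0,0.045,0,0,0]]
  fingers: 0.07

```text
time: 12.2
tcp_pos: [0.5387, 0.1179, 0.11]
orientation: [[-0.837, 0.548, 0.003], [0.548, 0.837, 0.002], [-0.002, 0.003, -1.0]]
ft_force: [-0.1, -0.4, -0.8]
grip_width: 0.07
finger_force: 0.0
```

Request:
jog_arm:
  moves:
    - [[0,0,0,0,0,0],[0,0,0,0,0,0],[0,0,0,0,0,0],[0,0,0,0,0,0],[0,0,0,0,0,0],[0,0,-0.005,0,0,0],[0,0,-0.01,0,0,0],[0,0,-0.014,0,0,0],[0,0,-0.014,0,0,0]]
  fingers: 0.0

```text
time: 13.32
tcp_pos: [0.5374, 0.1172, 0.0937]
orientation: [[-0.836, 0.548, -0.001], [0.548, 0.836, -0.0], [0.001, -0.001, -1.0]]
ft_force: [0.5, 0.0, -0.4]
grip_width: -0.0002
finger_force: 0.0
```

Request:
jog_arm:
  moves:
    - [[0,0,-0.001,0,0,0],[0,0,-0.002,0,0,0],[0,0,-0.003,0,0,0],[0,0,-0.003,0,0,0]]

```text
time: 13.82
tcp_pos: [0.5376, 0.1173, 0.0911]
orientation: [[-0.836, 0.548, -0.0], [0.548, 0.836, -0.0], [0.0, -0.0, -1.0]]
ft_force: [0.4, -1.0, 1.0]
grip_width: -0.0
finger_force: 0.0
```

Request:
jog_arm:
  moves:
    - [[0,0,-0.001,0,0,0],[0,0,-0.002,0,0,0],[0,0,-0.002,0,0,0]]

```text
time: 14.2
tcp_pos: [0.538, 0.1174, 0.0904]
orientation: [[-0.837, 0.548, 0.001], [0.548, 0.837, 0.0], [-0.001, 0.001, -1.0]]
ft_force: [-2.5, -0.1, 6.9]
grip_width: -0.0001
finger_force: 3.6
```

Contact at TCP z≈0.0905. I'll press to around 15 N, then retreat.

Request:
jog_arm:
  moves:
    - [[0,0,-0.001,0,0,0],[0,0,-0.002,0,0,0],[0,0,-0.002,0,0,0],[0,0,-0.002,0,0,0]]

```text
time: 14.7
tcp_pos: [0.5384, 0.1174, 0.0903]
orientation: [[-0.837, 0.547, 0.003], [0.547, 0.837, 0.0], [-0.002, 0.002, -1.0]]
ft_force: [-7.9, -0.2, 17.7]
grip_width: -0.0002
finger_force: 8.6
```

Request:
jog_arm:
  moves:
    - [[0,0,0.03,0,0,0],[0,0,0.08,0,0,0],[0.02,0,0.13,0,0,0.17],[0.05,0.02,0.13,0,0,0.34],[0.06,0.04,0.13,0,0,0.5],[0.06,0.04,0.13,0,0,0.58],[0.06,0.04,0.13,0,0,0.58],[0.06,0.04,0.13,0,0,0.58]]

```text
time: 15.7
tcp_pos: [0.5976, 0.1572, 0.2173]
orientation: [[-1.0, 0.002, 0.0], [0.002, 1.0, 0.0], [-0.0, 0.0, -1.0]]
ft_force: [0.3, -1.2, -0.1]
grip_width: -0.0
finger_force: 0.0
```

```bash
python3 - <<'E'
from h import *
import json
s=ctrl.sense();a=optics.grab_frame("wrist");b=optics.grab_frame("side")
json.dump({k:np.array(s[k]).tolist() for k in("tcp_pos","orientation","qpos")},open("w9.json","w"))
c=np.hstack([cv2.resize(a[20:220,120:420],(450,300),interpolation=cv2.INTER_CUBIC),cv2.resize(b[185:285,150:250],(300,300),interpolation=cv2.INTER_CUBIC)])
cv2.imwrite("pics/w9.png",c)
E
```

```text
(no output)
```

View pics/w9.png

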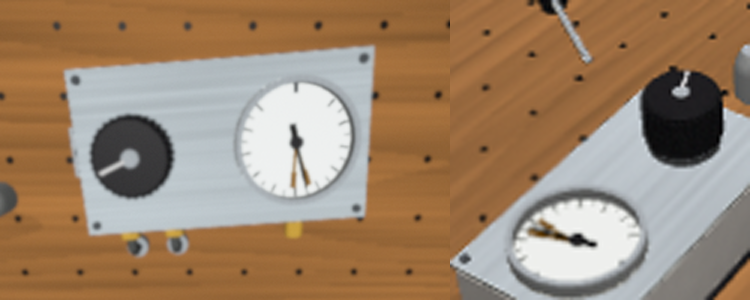

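The knob is down with the arm clear, and the needle lies between the hands, near the right one. I'll measure the angles numerically.

```bash
python3 - <<'E'
from h import *
import json
s=json.load(open("w2.json"));a=cv2.imread("pics/w2.png")
s9=ctrl.sense();b=optics.grab_frame("wrist")
def prof(im,s,gp):
    g=back("wrist",gp,.073,s)
    th=np.arange(-.6,1.3,.05);out=[]
    for t in th:
        P=[[g[0]+r*np.cos(t),g[1]+r*np.sin(t),.073] for r in np.arange(.014,.0255,.001)]
        m=proj("wrist",P,s).astype(np.float32)
        out.append(cv2.remap(im,m[:,0].reshape(1,-1),m[:,1].reshape(1,-1),cv2.INTER_LINEAR)[0].mean(0))
    return th,np.array(out)
g1=(493*.64,177*.64);g2=(120+296/1.5,20+142/1.5)
t,A=prof(a,s,g1);_,B=prof(b,s9,g2)
for i,x in enumerate(t):print(round(x,2),A[i].astype(int),B[i].astype(int))
E
```

```text
-0.6 [234 235 232] [239 240 238]
-0.55 [234 235 232] [239 240 238]
-0.5 [234 235 233] [239 240 238]
-0.45 [234 235 233] [239 240 238]
-0.4 [234 235 233] [239 240 238]
-0.35 [234 235 233] [239 240 238]
-0.3 [234 235 232] [239 240 237]
-0.25 [234 234 232] [238 239 237]
-0.2 [232 233 231] [234 236 234]
-0.15 [225 228 226] [218 223 224]
-0.1 [199 207 211] [174 189 200]
-0.05 [147 167 182] [121 151 174]
0.0 [111 143 167] [118 150 174]
0.05 [136 160 179] [168 186 199]
0.1 [193 204 209] [212 219 221]
0.15 [223 226 226] [220 223 221]
0.2 [226 229 227] [195 197 195]
0.25 [207 214 217] [137 140 140]
0.3 [157 175 188] [ 84  97 106]
0.35 [110 142 166] [ 90 115 133]
0.4 [122 150 172] [146 166 179]
0.45 [176 190 200] [204 213 217]
0.5 [218 222 223] [232 234 233]
0.55 [231 232 231] [238 239 237]
0.6 [233 234 232] [239 240 238]
0.65 [231 232 230] [239 240 238]
0.7 [222 223 221] [239 240 238]
0.75 [193 194 191] [239 240 238]
0.8 [143 144 142] [239 240 238]
0.85 [140 141 139] [239 240 238]
0.9 [189 190 187] [239 240 237]
0.95 [222 223 220] [239 240 238]
1.0 [231 232 230] [239 240 237]
1.05 [233 234 232] [239 239 237]
1.1 [233 234 232] [239 239 237]
1.15 [234 234 232] [239 240 238]
1.2 [234 234 232] [239 240 237]
1.25 [233 234 232] [239 240 238]
```

Needle error is about 0.11 rad, within the 0.18 limit, and play in the lock could shift it by only about 0.02. The knob returned to its locked height and took a 17.7 N push, and the arm is clear. Handing in.

```bash
python3 -c "
from rig import job_done
print(job_done())"
```

```text
the job is handed in; nothing more can be done
None
```

Handed in, verdict not shown: station A's knob was pulled up, turned three slots clockwise and pushed back down; its needle is between the set hands, about 0.11 rad off their middle (limit 0.18), and station B and the objective were not touched.

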